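Lock the V-block in the measuring fixture

ROBOT

A 6-joint arm with a two-finger parallel gripper is mounted at the origin on the work surface. World frame = base frame: x ahead of the robot, y to its left, z up, the work surface at z = 0. Lengths are in m, angles in rad, forces in N, time in s.
With the tool pointing down it reaches from about 0.3 to 0.775 m from the base axis. Payload 14.6 kg.
Tool frame: the origin (TCP) lies on the centre line of the jaws, within the pads' length; the fingertips stand 19 mm ahead of it and the grasp point (between the pads) is the TCP; y points along the fingers, x is the direction in which the jaws open and shut, and the axes are right-handed (so a half turn about y gives the same grasp; the last joint's range is limited). The gripper opens to 94 mm and grips with 3 to 60 N. Pads are 16 mm wide; open, the fingers measure 119 mm over their backs; the gripper's body (75 mm by 177 mm) begins 78 mm behind the grasp point.
Start: joints at [-1.173, 0.3, 1.521, -0, 1.321, -0.067], TCP at [0.247, -0.492, 0.224] pointing down, gripper open.
Joint ranges: [-3.03, 3.03], [-0.79, 2.21], [0.23, 2.52], [-1.04, 4.18], [0, 3.07], [-2.55, 2.55]. Speed limits (rad/s): [2.22, 2.22, 2.57, 3.14, 3.14, 3.14].

INTERFACE

Orientations are given as [roll, pitch, yaw] about the fixed x, y, z axes, in that order (R = Rz(yaw) Ry(pitch) Rx(roll)).
In Python, from station import ctrl, optics gives the robot as it stands.
- The arm moves only by the tool jog_arm, never from a script. Its argument "targets" is a list of rows, each a list of 3 entries, a list of its own where there are three numbers: the finger opening in cm, from 0 to 9.4, then the shift along the tool's x, y, z in cm, then the turn about the tool's y in rad. A call has 1 to 10 rows; each row is the pose to reach, as a shift and turn from the pose commanded when the call began, along the tool's axes at that moment; what a row does not reach only later rows make up. A row lasts 1/10 s, in which the tool goes at most 50 mm and 8.59 degrees, less where a joint would pass 70% of its speed; a pose out of reach is approached as far as the arm can. A call with a gripper value outside its range is refused whole. The fingers move at their own pace and stop on an object; "grip_force" is the grip in N (left out, the last holds). Time passes only in rows, so rows that repeat a pose let the fingers close. It gives the time, the measured TCP pose, the force and the opening at its end, in the units of the state.
- ctrl.get_obs(): the state, without advancing time (a new reading comes with each control period).
- optics.camera(name): name is "scene" or "top" or "wrist"; returns a dict with "img" (384x512x3 uint8, red, green, blue), "range_z" (384x512 float32, m along the optical axis (not along the pixel's ray), 0 where there is no reading), "camera_matrix" (3x3 intrinsics, pixels), "world_to_cam" (4x4, takes a point from world to camera coordinates); the wrist camera has in their place "mount" (4x4, takes a point from camera to tool coordinates, whose origin is the TCP and whose axes are the tool frame's). Camera axes: x right, y up, looking along -z (the intrinsics and any distortion apply to the point x, -y, -z); pixel columns grow to the right and rows downward; lengths in m; the calibration is good to about 2 mm. The wrist camera is an equidistant fisheye: a pixel r from the principal point sees the ray r / f radians off the axis. A picture is of the moment at which its call begins: read the wrist's pose just before it.
- ctrl.hand_in(): hands the job in, once; it reports no verdict.
The state is a dict: "time_s": time; "qpos": joint angles; "joint_vel": joint speeds; "tau": joint torques, N m; "ee_pos": TCP position; "eef_rot": TCP orientation; "force": force on the tool from outside, world axes, zero at the start; "moment": the same for the moment, N m; "grip_width": finger opening in m.
Only numpy, scipy, OpenCV 4.12 (cv2) and the standard library are available. Lean on these libraries where they do the work, as an engineer would, in place of code of your own. Each camera call takes 0.05 s, during which the arm holds its last target. There are 200 camera calls.

TASK

Push the V-block with the brass ring along its guide rails until it sits fully home against the end stop, sliding it on the plate without lifting or tipping it. Only when it is home, push the clamp lever away from its open position, past the half-clamp detent, to the full-clamp position, where it must stay when you let go. Leave the ring gauge, the plug gauge and the screwdriver where they are.

Things in the scene. Friction and masses are not known exactly. Their poses are not given: they have to be found in the camera images.
- fixture: Fixed grey base plate (180 x 190 mm, 12 mm thick) on a granite plate. Origin on the granite top (40 mm above the work surface), on the channel's centre line; x along the channel towards the end stop (away from the robot, turned up to 0.3 rad), y left, z up. Guide rails: inner faces at y = -25 and 25 mm, 10 mm thick, x -95 to 60 mm, tops at z = 26. White lever box: x -35 to 75, y 85 to 135, top z = 42 mm.
- end_stop (a point): Middle of the near face of the steel end stop that closes the channel, on the base plate's top: fixture frame x = 60, y = 0, z = 12 mm. The stop is 70 mm wide, its top at z = 42 mm. A steel jaw (x 28 to 52, z 26 to 42 mm) comes in about 8 mm over the left (+y) rail as the lever is pushed.
- vblock: Loose V-block with brass ring strapped in, one piece, 0.6 to 0.95 kg, in the channel (2 mm play each side). 70 mm long (x), 46 wide, 36 high; flat upright rear end 35 mm behind the origin; ring on the front part, top 68 mm up. Origin: centre of the underside, axes as the fixture's. Starts 40 to 70 mm short of home; home, its front touches the stop, origin at fixture x = 25 mm. Slides with 3 to 12 N.
- lever_knob (a point): Centre of the black ball knob (24 mm diameter) on the clamp lever, a 10 mm steel stalk, 65 mm from pivot to knob centre. Pivot in the fixture frame: x = 20, y = 110, z = 30 mm, axis along y; it stands up out of the white box and swings along the fixture's x. Knob centre at z = 89 mm (lever open or full clamp), 95 mm upright.
- clamp_lever (a joint): Lever angle, rad. 0: open, leaning 0.45 back (to the fixture's -x); 0.45: half-clamp detent, upright; 0.90: full clamp, leaning 0.45 towards +x; hard stop at 0.93. Spring detents at 0, 0.45 and 0.90: let go in between, it snaps to one of them. Pushing the knob over each hump (near 0.22 and 0.68) takes about 5 to 9 N.
- ring_gauge: Loose steel ring gauge lying on the granite at the -y side of the fixture, 52 mm across, 28 mm bore, 18 mm high. Origin: centre of its underside. Not to be moved.
- plug_gauge: Loose steel plug gauge standing on the granite at the -y side of the fixture, foot 26 mm in diameter, 60 mm high. Origin: centre of its underside. Not to be moved.
- screwdriver: Loose screwdriver, 150 mm long, lying on the granite at the +y side of the lever box. Not to be moved.
Not all that is in view belongs to the job. Leave any green or turquoise look-alike of the vblock alone.

How it is judged:
By the outcome, as a careful person would: the job done as asked, in the order asked, and still so for the second after the job is handed in, with the robot touching nothing.
It also fails if it takes over 54 s, if anything falls off the work surface, if the arm or the gripper's body presses on something with over 40 N, if the wrist force passes 120 N, or if a joint passes its speed limit or range.

## Working session

There is one attempt and no reset: what is moved stays moved. The work goes in short steps, Python scripts to look and compute and a tool call to move; the robot and the scene stay as the last step left them, time stands still between calls to the robot, and variables do not carry over. Pictures are saved under pics/ and viewed, about 8 in all and at most 12, crops included, and the job is handed in when it is done.

Besides the shell and the picture viewer there is one more tool, called after "Call:" by a JSON object that holds its "name" and its "arguments". jog_arm: Moves the arm, as the interface text tells. Its arguments: {"type":"object","properties":{"targets":{"type":"array","items":{"type":"array"}},"grip_force":{"type":"number"}},"required":["targets"]}

```bash
mkdir -p pics; ls; cat > h.py <<'E'
import numpy as np, cv2
from station import ctrl, optics
def snap(n,f):
    o=ctrl.get_obs(); c=optics.camera(n); cv2.imwrite('pics/'+f,c['img'][:,:,::-1]); np.savez('pics/'+f[:-4]+'.npz',**c); return o,c
def cloud(c):  # world points per pixel (scene/top) 
    K=c['camera_matrix'];d=c['range_z'];v,u=np.mgrid[0:d.shape[0],0:d.shape[1]]
    P=np.stack([(u-K[0,2])/K[0,0]*d,-(v-K[1,2])/K[1,1]*d,-d,np.ones_like(d)],-1)
    return (P@np.linalg.inv(c['world_to_cam']).T)[...,:3]
E
python3 - <<'E'
from h import *
for n in('top','scene'):
    o,c=snap(n,n+'1.png'); print(c['camera_matrix'],c.keys(),np.linalg.inv(c['world_to_cam']).round(3))
print(o)
a=cv2.imread('pics/top1.png');b=cv2.imread('pics/scene1.png')
E
```

```text
pics
[[397.43957267   0.         251.21971672]
 [  0.         397.43957267 190.89304652]
 [  0.           0.           1.        ]] dict_keys(['img', 'range_z', 'camera_matrix', 'world_to_cam']) [[-0.008  0.997 -0.077  0.363]
 [-1.    -0.008 -0.007 -0.065]
 [-0.007  0.077  0.997  0.93 ]
 [ 0.     0.     0.     1.   ]]
[[444.66932432   0.         255.94061351]
 [  0.         444.66932432 192.33453097]
 [  0.           0.           1.        ]] dict_keys(['img', 'range_z', 'camera_matrix', 'world_to_cam']) [[ 0.143 -0.558  0.817  1.363]
 [ 0.989  0.101 -0.104 -0.165]
 [-0.024  0.823  0.567  0.744]
 [ 0.     0.     0.     1.   ]]
{'time_s': 0.05, 'qpos': array([-1.17260739e+00,  3.00480056e-01,  1.52156298e+00, -1.77987816e-05,
        1.32070989e+00, -6.65913496e-02]), 'joint_vel': array([ 0.00049635, -0.00198079, -0.00106484, -0.00072156,  0.00055345,
       -0.00038259]), 'tau': array([ 1.65619607e-03, -5.33215499e+01, -3.53706264e+01,  7.10950582e-02,
        2.35834642e-02, -5.63679578e-05]), 'ee_pos': array([ 0.2464303 , -0.49143853,  0.22388907]), 'eef_rot': array([-1.57073632e+00,  1.15884799e-03, -1.10601159e+00]), 'force': array([ 0.50796934,  0.14527157, -1.18907956]), 'moment': array([ 0.02201861, -0.0086239 ,  0.01981497]), 'grip_width': 0.0939616258399145}
```

View pics/top1.png

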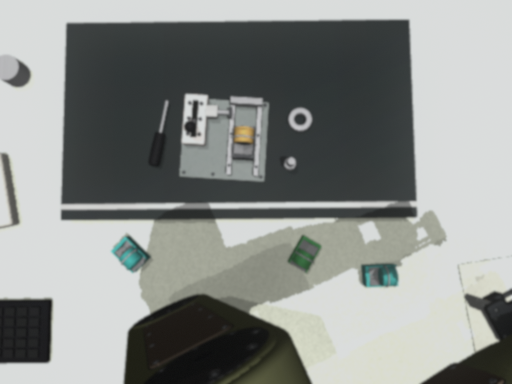

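View pics/scene1.png

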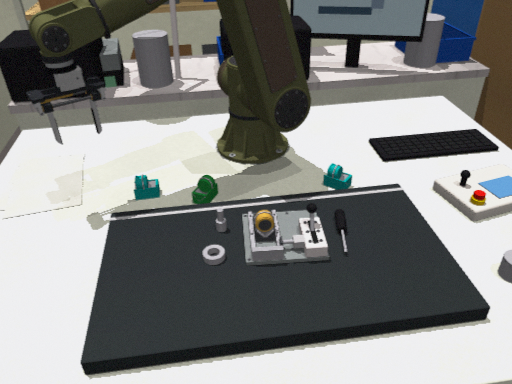

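The top view shows the fixture at about (180–270, 94–182) px, with the brass ring at (244,133) and the knob at (190,127). The ring gauge is at (300,119), the plug at (290,162) and the screwdriver at (160,135). The green and turquoise decoys are off the plate.

```bash
python3 - <<'E'
from h import *
c=dict(np.load('pics/top1.npz'));P=cloud(c)
img=c['img']
hsv=cv2.cvtColor(img,cv2.COLOR_RGB2HSV)
z=P[...,2]
print('granite z',np.median(z[60:80,300:380]))
roi=np.zeros(z.shape,bool);roi[88:190,172:276]=1
g=cv2.cvtColor(img,cv2.COLOR_RGB2GRAY)
m=(roi&(g>75)).astype(np.uint8)
n,l,s,_=cv2.connectedComponentsWithStats(m);k=1+s[1:,4].argmax();print(s[k])
pts=P[l==k];print('plate z',np.median(pts[:,2]))
# plate corners: cast contour px on plane z=.052
cn=np.argwhere(l==k)[:,::-1]
K=c['camera_matrix'];T=np.linalg.inv(c['world_to_cam'])
def ray(u,v,h):
    d=T[:3,:3]@np.array([(u-K[0,2])/K[0,0],-(v-K[1,2])/K[1,1],-1]);o=T[:3,3];return (o+d*(h-o[2])/d[2]).round(4)
# plate only points: height 48..57mm
for nm,a,b in(('plate',.047,.058),('rail',.060,.070),('hi',.076,.087)):
    q=P[(l==k)&(z>a)&(z<b)]
    if len(q)>20:
        r=cv2.minAreaRect(q[:,:2].astype(np.float32));print(nm,len(q),r,cv2.boxPoints(r).round(4).tolist())
br=roi&(hsv[...,0]>12)&(hsv[...,0]<28)&(hsv[...,1]>110)
print('brass',br.sum(),np.median(P[br],0),P[br].min(0),P[br].max(0))
bk=roi&(z>.115);print('high',bk.sum()); print(np.c_[np.argwhere(bk)[:,::-1],P[bk].round(3)][::4])
x0,y0,x1,y1=170,85,330,190
cv2.imwrite('pics/crop1.png',cv2.resize(img[y0:y1,x0:x1,::-1],None,fx=5,fy=5,interpolation=cv2.INTER_CUBIC))
s=np.load('pics/scene1.npz')['img'][190:275,190:360,::-1]
cv2.imwrite('pics/crop2.png',cv2.resize(s,None,fx=4.5,fy=4.5,interpolation=cv2.INTER_CUBIC))
E
```

```text
granite z 0.03997642018780517
[ 179   93   91   90 7035]
plate z 0.053801878436704476
plate 3824 ((0.5491645932197571, 0.0003650486469268799), (0.19014395773410797, 0.18130013346672058), 86.09683990478516) [[0.4523000121116638, -0.08829999715089798], [0.6330999732017517, -0.1006999984383583], [0.6460999846458435, 0.08900000154972076], [0.4652000069618225, 0.10140000283718109]]
rail 713 ((0.54971843957901, 0.00096149742603302), (0.16942287981510162, 0.15917322039604187), 82.65383911132812) [[0.46000000834465027, -0.07289999723434448], [0.6177999973297119, -0.09319999814033508], [0.6395000219345093, 0.07479999959468842], [0.48159998655319214, 0.09520000219345093]]
hi 1490 ((0.5722684860229492, 0.004638105630874634), (0.16927088797092438, 0.13468287885189056), 84.77017211914062) [[0.4975000023841858, -0.07349999994039536], [0.631600022315979, -0.08579999953508377], [0.6470000147819519, 0.0828000009059906], [0.5128999948501587, 0.09510000050067902]]
brass 191 [ 0.54803656 -0.04391254  0.11356079] [ 0.52921429 -0.06253412  0.10155158] [ 0.55898931 -0.02444406  0.12005196]
high 284
[[ 2.68
[... 3056 characters left out ...]
 1.16e-01]
 [ 2.45e+02  1.37e+02  5.38e-01 -4.80e-02  1.17e-01]
 [ 2.42e+02  1.38e+02  5.35e-01 -4.20e-02  1.17e-01]
 [ 2.46e+02  1.38e+02  5.36e-01 -5.00e-02  1.17e-01]
 [ 2.43e+02  1.39e+02  5.33e-01 -4.40e-02  1.17e-01]
 [ 2.29e+02  1.40e+02  3.63e-01 -6.50e-02  9.30e-01]
 [ 2.42e+02  1.40e+02  5.32e-01 -4.20e-02  1.15e-01]
 [ 2.11e+02  1.41e+02  3.63e-01 -6.50e-02  9.30e-01]
 [ 2.30e+02  1.46e+02  3.63e-01 -6.50e-02  9.30e-01]
 [ 2.58e+02  1.55e+02  3.63e-01 -6.50e-02  9.30e-01]
 [ 2.62e+02  1.61e+02  3.63e-01 -6.50e-02  9.30e-01]
 [ 2.51e+02  1.66e+02  3.63e-01 -6.50e-02  9.30e-01]
 [ 1.84e+02  1.75e+02  3.63e-01 -6.50e-02  9.30e-01]
 [ 1.99e+02  1.83e+02  3.63e-01 -6.50e-02  9.30e-01]]
```

View pics/crop1.png

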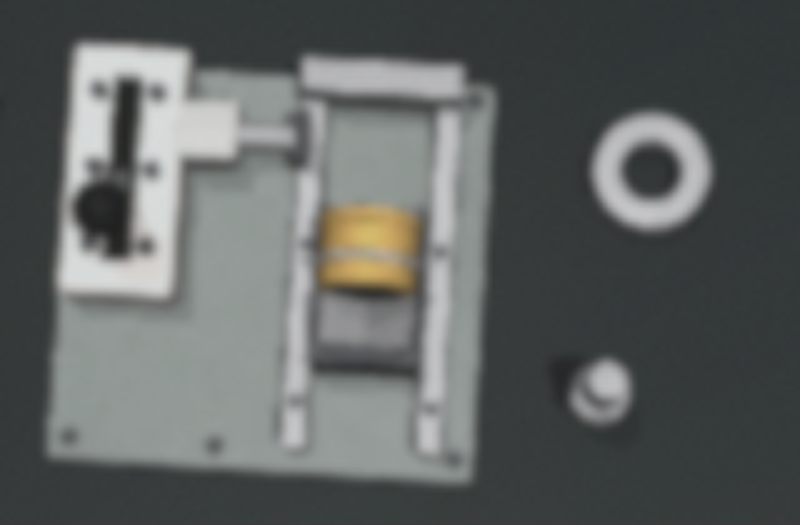

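View pics/crop2.png

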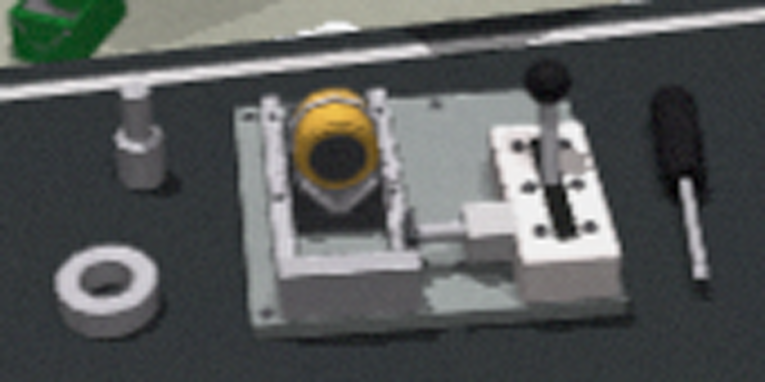

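```bash
python3 - <<'E'
from h import *
c=dict(np.load('pics/top1.npz'))
K=c['camera_matrix'];T=np.linalg.inv(c['world_to_cam'])
def ray(u,v,h):
    u=170+(u+.5)/5-.5;v=85+(v+.5)/5-.5
    d=T[:3,:3]@np.array([(u-K[0,2])/K[0,0],-(v-K[1,2])/K[1,1],-1]);o=T[:3,3];return (o+d*(h-o[2])/d[2])[:2]
Ln,Rn,Lf,Rf=ray(293,451,.066),ray(428,456,.066),ray(316,100,.066),ray(448,103,.066)
print('rails',Ln,Rn,Lf,Rf,'gap',np.linalg.norm(Ln-Rn),np.linalg.norm(Lf-Rf))
d=(Lf+Rf-Ln-Rn)/2;yaw=np.arctan2(d[1],d[0]);print('len',np.linalg.norm(d),'yaw',yaw)
S=(ray(301,93,.082)+ray(463,100,.082))/2
for yaw in(-.068,):
    R=np.array([[np.cos(yaw),-np.sin(yaw)],[np.sin(yaw),np.cos(yaw)]])
    for n,p,f in(('near',(Ln+Rn)/2,(-.095,0)),('far',(Lf+Rf)/2,(.06,0)),('stop',S,(.06,0)),('knob',ray(100,208,.129),(-.0083,.11)),('plate c(from box)',np.array([np.mean([.4523,.6331,.6461,.4652]),.0004]),(np.nan,np.nan))):
        print(n,p,'origin',p-R@np.array(f))
    O=(Ln+Rn)/2-R@np.array((-.095,0))
    for n,p in(('rear',ray(365,345,.088)),('rearbottom',ray(365,372,.052))): print(n,R.T@(p-O))
E
```

```text
rails [ 0.46499612 -0.00951542] [ 0.46228985 -0.06859261] [ 0.62162666 -0.02023745] [ 0.61969094 -0.07879518] gap 0.059139146158269706 0.0585897139239146
len 0.15736399735862647 yaw -0.06653377688833921
near [ 0.46364298 -0.03905402] origin [ 0.55842343 -0.04550904]
far [ 0.6206588  -0.04951632] origin [ 0.56079747 -0.04543946]
stop [ 0.61810682 -0.04981901] origin [ 0.55824549 -0.04574216]
knob [0.55846832 0.06525136] origin [ 0.5592749  -0.04505838]
plate c(from box) [5.49175e-01 4.00000e-04] origin [nan nan]
rear [-0.05074359  0.00012442]
rearbottom [-0.05677384  0.00079375]
```

Call:
{"name": "jog_arm", "arguments": {"targets": [[1.0,[-2,0,2.5],0.03],[1.0,[-5,0,6.5],0.09],[1.0,[-9,0,11.5],0.15],[1.0,[-13,0,16.5],0.22],[1.0,[-17,0,21.5],0.3],[1.0,[-21,0,26.5],0.38],[1.0,[-25,0,31.5],0.45],[1.0,[-28.5,0,36],0.5],[1.0,[-30.5,0,38.5],0.53],[1.0,[-30.9,0,39.3],0.532]], "grip_force": 30}}

```text
time_s: 1.1
ee_pos: [0.4516, -0.0532, 0.2245]
eef_rot: [-1.571, -0.0, -1.639]
force: [1.1, -0.4, 0.3]
grip_width: 0.017
```

Call:
{"name": "jog_arm", "arguments": {"targets": [[1.0,[0,0,0],0],[1.0,[0,0,0],0],[1.0,[0,0,0],0],[1.0,[0,0,0],0]]}}

```text
time_s: 1.5
ee_pos: [0.4509, -0.0565, 0.2244]
eef_rot: [-1.571, -0.0, -1.64]
force: [0.0, 0.6, 0.8]
grip_width: 0.0099
```

Call:
{"name": "jog_arm", "arguments": {"targets": [[1.0,[-0.9,1,0.3],0],[1.0,[-1.8,3,0.7],0],[1.0,[-1.8,5,0.7],0],[1.0,[-1.8,7,0.7],0],[1.0,[-1.8,9,0.7],0],[1.0,[-1.8,10,0.7],0],[1.0,[-1.8,10.5,0.7],0],[1.0,[-1.8,10.5,0.7],0],[1.0,[-1.8,10.5,0.7],0]]}}

```text
time_s: 2.4
ee_pos: [0.4599, -0.0379, 0.1201]
eef_rot: [-1.57, -0.0, -1.638]
force: [-0.2, -0.7, -0.8]
grip_width: 0.0101
```

```bash
python3 - <<'E'
from h import *
o,c=snap('wrist','w1.png');print(o['ee_pos'],o['eef_rot'],o['force'])
o,s=snap('scene','s2.png'); 
a=cv2.resize(c['img'],(512,384));b=cv2.resize(s['img'][150:290,200:360],None,fx=2.4,fy=2.4,interpolation=cv2.INTER_CUBIC)
W=np.zeros((384+336,512,3),np.uint8)
cv2.imwrite('pics/c3.png',np.hstack([cv2.resize(a,(416,312)),cv2.resize(b,(357,312))])[:,:,::-1])
E
```

```text
[ 0.45985441 -0.03790995  0.12006986] [-1.56982335e+00 -2.16265782e-05 -1.63821987e+00] [-0.19647188 -0.66635115 -0.83902165]
```

View pics/c3.png

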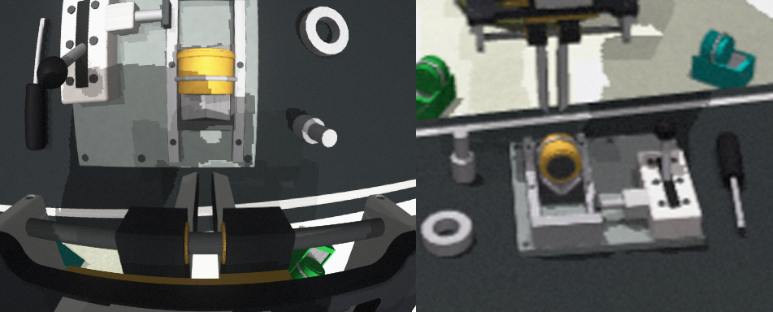

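The wrist view (left panel) has the closed fingers centred on the channel at about 209 px, with the rails at 172 and 248 px and the block's rear end ahead at y≈128. Next I descend and approach the rear face.

Call:
{"name": "jog_arm", "arguments": {"targets": [[1.0,[0,1,0],0],[1.0,[0,2.2,0],0],[1.0,[0,3.4,0],0],[1.0,[0,4.1,0],0],[1.0,[0,4.1,0.5],0],[1.0,[0,4.1,1.2],0],[1.0,[0,4.1,1.9],0],[1.0,[0,4.1,2.5],0],[1.0,[0,4.1,2.8],0],[1.0,[0,4.1,3.0],0]]}}

```text
time_s: 3.5
ee_pos: [0.4898, -0.0399, 0.0785]
eef_rot: [-1.571, 0.0, -1.638]
force: [-0.2, 0.1, 0.4]
grip_width: 0.0097
```

Call:
{"name": "jog_arm", "arguments": {"targets": [[1.0,[0,0,0.3],0],[1.0,[0,0,0.6],0],[1.0,[0,0,0.9],0],[1.0,[0,0,1.2],0],[1.0,[0,0,1.5],0]]}}

```text
time_s: 4.0
ee_pos: [0.5034, -0.0407, 0.0784]
eef_rot: [-1.574, 0.0, -1.638]
force: [-9.5, 0.4, 7.5]
grip_width: 0.01
```

Call:
{"name": "jog_arm", "arguments": {"targets": [[1.0,[0,0,0.3],0],[1.0,[0,0,0.6],0],[1.0,[0,0,0.9],0],[1.0,[0,0,1.2],0],[1.0,[0,0,1.5],0]]}}

```text
time_s: 4.5
ee_pos: [0.5184, -0.0418, 0.0785]
eef_rot: [-1.574, 0.0, -1.638]
force: [-10.6, 0.8, 7.9]
grip_width: 0.0103
```

Call:
{"name": "jog_arm", "arguments": {"targets": [[1.0,[0,0,0.3],0],[1.0,[0,0,0.6],0],[1.0,[0,0,0.9],0],[1.0,[0,0,1.2],0],[1.0,[0,0,1.5],0]]}}

```text
time_s: 5.0
ee_pos: [0.5335, -0.0428, 0.0785]
eef_rot: [-1.573, 0.0, -1.638]
force: [-9.6, 0.5, 6.0]
grip_width: 0.0098
```

Call:
{"name": "jog_arm", "arguments": {"targets": [[1.0,[0,0,0.2],0],[1.0,[0,0,0.4],0],[1.0,[0,0,0.5],0],[1.0,[0,0,0.6],0],[1.0,[0,0,0.6],0]]}}

```text
time_s: 5.5
ee_pos: [0.5395, -0.0432, 0.0785]
eef_rot: [-1.573, 0.0, -1.638]
force: [-7.6, 1.0, 5.8]
grip_width: 0.0101
```

Call:
{"name": "jog_arm", "arguments": {"targets": [[1.0,[0,0,0.1],0],[1.0,[0,0,0.2],0]]}}

```text
time_s: 5.7
ee_pos: [0.541, -0.0433, 0.0785]
eef_rot: [-1.575, 0.0, -1.638]
force: [-18.4, 0.5, 14.3]
grip_width: 0.01
```

Call:
{"name": "jog_arm", "arguments": {"targets": [[1.0,[0,0,0.05],0],[1.0,[0,0,0.1],0],[1.0,[0,0,0.1],0]]}}

```text
time_s: 6.0
ee_pos: [0.541, -0.0433, 0.0785]
eef_rot: [-1.577, 0.0, -1.638]
force: [-20.8, 0.7, 16.4]
grip_width: 0.0099
```

The block stopped at fixture x ≈ -18 mm on the TCP, as predicted, and the force rose to 21 N with no further motion. I back off and check it.

Call:
{"name": "jog_arm", "arguments": {"targets": [[1.0,[0,0,-0.5],0],[1.0,[0,0,-1.5],0],[1.0,[0,0,-3],0],[1.0,[0,-1,-4],0],[1.0,[0,-4,-5],0],[0.0,[0,-7,-5],0],[0.0,[0,-10,-5],0],[0.0,[0,-12.5,-5],0],[0.0,[0,-13.5,-5],0],[0.0,[0,-13.5,-5],0]]}}

```text
time_s: 7.0
ee_pos: [0.4936, -0.0402, 0.2141]
eef_rot: [-1.569, -0.0, -1.638]
force: [-0.2, 0.1, -0.4]
grip_width: 0.0007
```

```bash
python3 - <<'E'
from h import *
o,c=snap('wrist','w4.png');print(o['ee_pos'],o['eef_rot'],o['force'])
o,s=snap('scene','s4.png')
cv2.imwrite('pics/c4.png',np.hstack([c['img'][0:260,100:400],cv2.resize(s['img'][195:275,235:335],None,fx=3.25,fy=3.25,interpolation=cv2.INTER_CUBIC)])[:,:,::-1])
E
```

```text
[ 0.49355138 -0.04016793  0.21409777] [-1.56887211e+00 -1.55495868e-04 -1.63803535e+00] [-0.226715    0.0917568  -0.44414074]
```

View pics/c4.png

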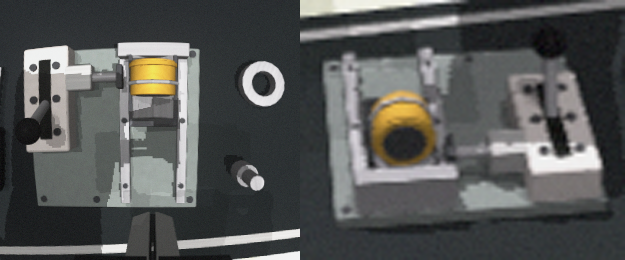

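The wrist view shows the ring and block up against the stop (ring at (153,78), stop at y≈50), and the lever still open. Next I go behind the knob.

Call:
{"name": "jog_arm", "arguments": {"targets": [[0.0,[-1.5,0,0.3],0],[0.0,[-4,0,0.8],0],[0.0,[-7,0,1.4],0],[0.0,[-9.5,0,1.9],0],[0.0,[-10.9,0,2.1],0],[0.0,[-10.9,1.5,2.1],0],[0.0,[-10.9,4,2.1],0],[0.0,[-10.9,6.5,2.1],0],[0.0,[-10.9,7.5,2.1],0],[0.0,[-10.9,7.5,2.1],0]]}}

```text
time_s: 8.1
ee_pos: [0.521, 0.0669, 0.1369]
eef_rot: [-1.574, -0.0, -1.638]
force: [0.8, 0.2, 0.6]
grip_width: 0.0002
```

```bash
python3 - <<'E'
from h import *
o,c=snap('wrist','w5.png');print(o['ee_pos'],o['eef_rot'],o['force'])
o,s=snap('scene','s5.png')
cv2.imwrite('pics/c5.png',np.hstack([c['img'][0:300,100:400],cv2.resize(s['img'][175:275,245:345],(300,300),interpolation=cv2.INTER_CUBIC)])[:,:,::-1])
E
```

```text
[0.5209627  0.0669067  0.13694397] [-1.57387475e+00 -4.55062420e-04 -1.63828173e+00] [0.81612094 0.23608884 0.62230693]
```

View pics/c5.png

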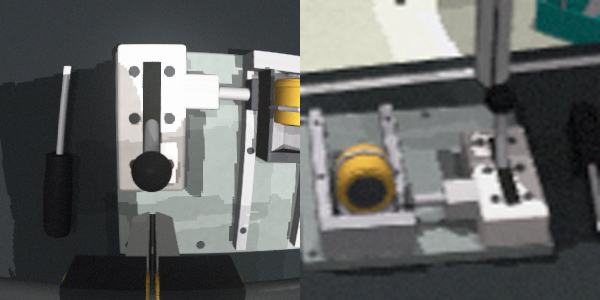

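The knob at (152,172) lines up with the fingers at x≈152, so I push.

Call:
{"name": "jog_arm", "arguments": {"targets": [[0.0,[0,0,0.4],0],[0.0,[0,0,0.9],0],[0.0,[0,0,1.4],0],[0.0,[0,0,1.8],0],[0.0,[0,0,2.2],0],[0.0,[0,0,2.6],0],[0.0,[0,0,3.0],0],[0.0,[0,0,3.4],0],[0.0,[0,0,3.8],0],[0.0,[0,0,4.2],0]]}}

```text
time_s: 9.2
ee_pos: [0.5641, 0.0644, 0.1384]
eef_rot: [-1.571, -0.0, -1.638]
force: [-0.4, -0.7, -1.0]
grip_width: 0.0005
```

Call:
{"name": "jog_arm", "arguments": {"targets": [[0.0,[0,0,0.4],0],[0.0,[0,0,0.8],0],[0.0,[0,0,1.2],0],[0.0,[0,0,1.6],0],[0.0,[0,0,2.0],0],[0.0,[0,0,2.4],0],[0.0,[0,0,2.7],0],[0.0,[0,0,2.9],0],[0.0,[0,0,3.0],0]]}}

```text
time_s: 10.1
ee_pos: [0.5937, 0.0624, 0.1383]
eef_rot: [-1.571, 0.0, -1.638]
force: [0.1, 0.3, 0.0]
grip_width: 0.0004
```

Call:
{"name": "jog_arm", "arguments": {"targets": [[0.0,[0,0,0.1],0],[0.0,[0,0,0.2],0],[0.0,[0,0,0.2],0]]}}

```text
time_s: 10.4
ee_pos: [0.5954, 0.0623, 0.1383]
eef_rot: [-1.571, -0.0, -1.638]
force: [-0.4, -0.7, 0.6]
grip_width: 0.0002
```

Call:
{"name": "jog_arm", "arguments": {"targets": [[0.0,[0,0,-0.5],0],[0.0,[0,0,-1.5],0],[0.0,[0,0,-3],0],[0.0,[0,0,-5],0],[0.0,[0,-2,-7],0],[0.0,[0,-5,-9],0],[0.0,[0,-8,-11],0],[0.0,[0,-10,-13],0],[0.0,[0,-10.5,-14],0],[0.0,[0,-10.5,-14],0]]}}

```text
time_s: 11.4
ee_pos: [0.4554, 0.0718, 0.2439]
eef_rot: [-1.569, 0.0, -1.638]
force: [0.0, -0.3, -1.2]
grip_width: 0.0004
```

```bash
python3 - <<'E'
from h import *
o,c=snap('wrist','w6.png');print(o['ee_pos'],o['eef_rot'],o['force'])
o,s=snap('scene','s6.png');o,t=snap('top','t6.png')
P=cloud(t);z=P[...,2];bk=np.zeros(z.shape,bool);bk[85:150,175:215]=1;bk&=(z>.125)&(z<.16)
O=np.array([.559,-.0455]);y=-.067;R=np.array([[np.cos(y),-np.sin(y)],[np.sin(y),np.cos(y)]])
if bk.any(): print('knob fixture',bk.sum(),(P[bk][:,:2].mean(0)-O)@R,z[bk].max())
hsv=cv2.cvtColor(t['img'],cv2.COLOR_RGB2HSV);br=np.zeros(z.shape,bool);br[85:190,172:276]=1
br&=(hsv[...,0]>12)&(hsv[...,0]<28)&(hsv[...,1]>110)
print('brass now',(np.median(P[br],0)[:2]-O)@R,'before',(np.array([.5480,-.0439])-O)@R)
cv2.imwrite('pics/c6.png',np.hstack([cv2.resize(t['img'][85:190,165:325],(457,300),interpolation=cv2.INTER_CUBIC),cv2.resize(s['img'][190:275,250:340],(318,300),interpolation=cv2.INTER_CUBIC)])[:,:,::-1])
E
```

```text
[0.45536088 0.07176499 0.24388622] [-1.56912952e+00  2.45015547e-04 -1.63768800e+00] [ 0.04685695 -0.31204238 -1.21895384]
knob fixture 108 [0.04825514 0.10850806] 0.14259001365034263
brass now [ 0.03807484 -0.00214678] before [-0.01108244  0.00085996]
```

View pics/c6.png

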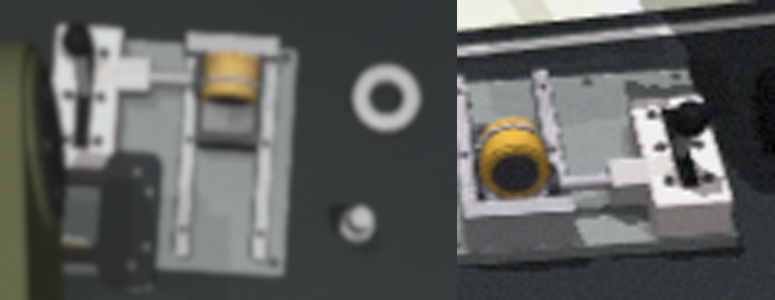

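```bash
python3 -c "
from station import ctrl
print(ctrl.hand_in())"
```

```text
the job is handed in; nothing more can be done
None
```

The V-block is pushed home against the end stop and the clamp lever is at full clamp. I handed the job in at about 11.6 s on the robot's clock, with the arm clear of everything.

- **V-block:** I pushed it from behind, low on its rear face. It slid with about 8–11 N, then stopped dead where the geometry puts home. The rear face was at about -10 mm in the fixture frame, and the push rose to 21 N forward (about 26 N total) with no further movement. The ring moved about 49 mm forward. I did not see the front face against the stop directly, and position readings scatter by about 2 mm, so "home" rests on that force rise and position.
- **Lever:** I pushed it only after the block was home. After I let go, the knob measured 48.3 mm along the fixture's x, which matches full clamp.
- **Other parts:** The ring gauge and plug gauge look unmoved in the last top view. The screwdriver was hidden by the arm in that view. The fingers did not go near any of them.
- **Forces:** The push on the block also gave up to 16 N upward on the tool, meaning the fingers pressed the block down. I saw no tipping. No check failed.

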